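# Free the drilled tube block from the vise and load it into the block warmer

### The job

The finished aluminium tube block is clamped in the little sliding-jaw vise: slide the jaw fully open by its upright handle, work the block sideways from under the fixed jaw's lip and lift it out, leaving the jaw open. Lay it foot down and straight on the warmer's front plate and slide it in through the sprung dust flap, so that the block (not the gripper) pushes the flap open, until its front end meets the stop inside; leave it there with the flap resting on it. Do not knock over or shift the bottles, beaker, dish, cup, tape roll or the undrilled block.

Things in the scene. Friction and masses are not known exactly. Their poses are not given: they have to be found in the camera images.
- tube_block: Aluminium block of inverted-T section, 140 mm long (x), seven dark wells along its top. Foot 56 mm wide (y), 14 mm thick; above it a web 34 mm wide, to 70 mm above the underside; both full length, ends alike. 0.28 to 0.56 kg. Origin: centre of underside, z up. Starts in the vise, its x along the vise's x, its middle up to 15 mm either way from the vise's.
- vise: Grey vise fixed to the table, base 90 mm (x) by 201 mm (y from -56 to +145), 18 mm thick. Origin: on the table top under the middle of the bed; z up. The block lies on a bed 22 mm up. Jaws are 70 mm long (x), tops 51 mm up; the fixed jaw is on the -y side (y -51 to -29), the sliding one on the +y side (y 29 to 51 when closed).
- fixed_lip (a point): Middle of the inner top edge of the fixed jaw's lip (vise y = -21 mm, 51 mm up). Each jaw has such a lip, 39 to 51 mm up, reaching 8 mm inward from its face over the block's foot (7 mm overlap), so the block cannot rise. With the jaw open, shift the block 10 to 15 mm along the vise's +y, then lift it straight up; the sliding jaw's lip is then at y = +61 mm.
- jaw (a joint): The sliding jaw's travel in m: 0 clamped (as it starts), 0.040 fully open; it slides along the vise's +y, takes about 4 to 6 N and stays where it is left.
- jaw_handle (a point): Middle of the top edge of the sliding jaw's upright black handle, a plate 12 mm thick (vise y), 50 mm wide (vise x), top 90 mm above the table. Free to grip down to 35 mm above the table; a 38 mm gap parts it from the jaw, whose top is 51 mm up. With the jaw closed it stands 95 mm from the vise's origin along +y.
- warmer: White warmer fixed to the right-hand table (6 mm higher): base plate 10 mm thick, 104 mm wide (y), x = -80 to +100 mm (open in front of x = 0); hood over x 0 to 100, 92 mm wide, 110 mm high. Origin: underside, below the mouth's middle; +x into the hood, z up. Mouth 76 mm wide, 10 to 100 mm up. A stop bar inside has its near face at x = +55, so the loaded block's middle is at x = -15 mm.
- flap (a joint): Angle of the grey dust flap in rad: 0 closed (hanging upright across the mouth, as it starts), 1.45 swung up inward. A weak spring shuts it; the block feels only 1 to 3 N as it pushes it open. It lies on the loaded block at about 1.3.
- flap_edge (a point): Middle of the free lower edge of the flap (70 mm wide, 80 mm long, 3 mm thick), which hangs from a hinge along the warmer's y at its x = 4 mm, 94 mm above the warmer's underside.
- blank: Undrilled aluminium block of the same T shape, only 100 mm long and 50 mm high, lying on the table: leave it. Origin: centre of its underside.
- stain_bottle: Brown bottle, 55 mm wide, 115 mm high, standing by the vise: leave it. Origin: centre of its underside.
- beaker: Glass beaker, 44 mm wide, 55 mm high, between vise and warmer: leave it. Origin: centre of its underside.
- buffer_bottle: White bottle, 53 mm wide, 122 mm high: leave it. Origin: centre of its underside.
- tall_stain_bottle: Brown bottle, 59 mm wide, 125 mm high, at the back: leave it. Origin: centre of its underside.
- tape_roll: Roll of tape lying flat, 62 mm wide, 19 mm high: leave it. Origin: centre of its underside.
- petri_dish: Petri dish, 62 mm wide, 16 mm high: leave it. Origin: centre of its underside.
- sample_cup: Lidded specimen cup, 63 mm wide, 65 mm high: leave it. Origin: centre of its underside.

How it is judged (in metres and radians):
On the way, in this order (a step that is already met when the one before it is completed fails the run):
1. the jaw is slid fully open (at least 34 mm) while the block still lies in the vise (value of joint jaw above 0.034 m and z of tube_block in the frame of vise below 0.035 m), for 0.1 s.
2. the block is lifted out, its underside at least 60 mm above the table (height (world z) of tube_block above 0.06 m), for 0.1 s.
3. the block, lying on the warmer's plate, pushes the flap open (value of joint flap above 0.25 rad and contact force between tube_block and flap above 0.05 N and z of tube_block in the frame of warmer below 0.024 m), for 0.1 s.
At the end, for the whole second after the job is handed in: The tube block lies at rest, foot down on the warmer's plate, straight in the mouth (within 8 degrees and 10 mm of the middle line), its front end within 7 mm of the stop, with the flap held up by it; the vise's jaw is left open (at least 30 mm) (x of tube_block in the frame of warmer between -0.022 and -0.008 m and y of tube_block in the frame of warmer between -0.01 and 0.01 m and z of tube_block in the frame of warmer between 0.006 and 0.014 m and angle between the x axis of tube_block and the x axis of warmer, either way round below 0.14 rad and angle between tube_block's own z axis and vertical below 0.06 rad and value of joint flap above 1 rad and value of joint jaw above 0.03 m and linear speed of tube_block below 0.01 m/s); the robot touches nothing.
It fails at once if a bystander is shifted by more than 25 mm (distance of any of stain_bottle, tall_stain_bottle, buffer_bottle, tape_roll, petri_dish, sample_cup, beaker, blank from where it was at the start of the episode above 0.025 m).
It fails at once if a bystander is tipped (angle between any of stain_bottle, tall_stain_bottle, buffer_bottle, tape_roll, petri_dish, sample_cup, beaker, blank's own z axis and vertical above 0.4 rad).
It fails at once if the gripper itself pushes the flap (contact force between the fingers and flap above 2 N).
It also fails if it takes over 46 s, if anything falls off the work surface, if the arm or the gripper's body presses on something with over 40 N, if the wrist force passes 120 N, or if a joint passes its speed limit or range.

### The arm

A 6-joint arm with a two-finger parallel gripper is mounted at the origin on a cart in front of the work surface, level with it; the furniture and walls round the work are solid. World frame = base frame: x ahead of the robot, y to its left, z up, the work surface at z = 0. Lengths are in mm, angles in rad, forces in N, time in s.
With the tool pointing down it reaches from about 300 to 775 mm from the base axis. Payload 14.6 kg.
Tool frame: the origin (TCP) lies at the centre of the arm's flange, where the gripper is bolted on; the fingertips stand 199 mm ahead of it and the grasp point (between the pads) lies 180 mm ahead of it; z points along the fingers, y is the line along which they close (so a half turn about z gives the same grasp; the last joint's range is limited). The gripper opens to 94 mm and grips with 3 to 60 N. Pads are 16 mm wide; open, the fingers measure 119 mm over their backs; the gripper's body (75 mm by 177 mm) begins 78 mm behind the grasp point.
Start: joints at [1.137, 0.3, 1.521, -0, 1.321, -0.067], TCP at [197.244, 513.406, 404.646] pointing down, gripper open.
Joint ranges: [-3.03, 3.03], [-0.79, 2.21], [0.23, 2.52], [-1.04, 4.18], [0, 3.07], [-2.55, 2.55]. Speed limits (rad/s): [2.22, 2.22, 2.57, 3.14, 3.14, 3.14].

### API

Orientations are given as [roll, pitch, yaw] about the fixed x, y, z axes, in that order (R = Rz(yaw) Ry(pitch) Rx(roll)).
In Python, from cell import manip, optics, workorder gives the robot as it stands.
- The arm moves only by the tool step_arm, never from a script. Its argument "increments" is a list that holds one entry, the list of rows, each a list of 7 numbers: the turn, a rotation vector about the tool's x, y, z as a fraction of full scale, then the shift along the tool's x, y, z as a fraction of full scale, then the closure, from -1 (fully open) to 1 (shut). In form: [[[wx, wy, wz, tx, ty, tz, fingers], ...]]. A call has 1 to 5 rows; each row shifts and turns the commanded pose from where the row before left it, along the tool's axes as they then stand; what a row does not reach is not made up. Full scale, the value 1, is 40 mm for a shift and 45 degrees for a turn. A row lasts 1/10 s, in which the tool goes at most 50 mm and 8.59 degrees, less where a joint would pass 70% of its speed; a pose out of reach is approached as far as the arm can. A call with a number of a shift or a turn outside -1 to 1 is refused whole. A call with a gripper value outside its range is refused whole. The fingers move at their own pace and stop on an object; "newtons" is the grip in N (left out, the last holds). Time passes only in rows, so rows that do not move let the fingers close. It gives the time, the measured TCP pose, the force, the opening and the grip force at its end, in the units of the state.
- manip.read_state(): the state, without advancing time (a new reading comes with each control period).
- optics.camera(name): name is "scene" or "top"; returns a dict with "frame" (400x640x3 uint8, red, green, blue), "range_z" (400x640 float32, mm along the optical axis (not along the pixel's ray), 0 where there is no reading), "mtx" (3x3 intrinsics, pixels), "cam_to_world" (4x4, takes a point from camera to world coordinates). Camera axes: x right, y down, z forward; pixel columns grow to the right and rows downward; lengths in mm; the calibration is good to about 2 mm. A picture is of the moment at which its call begins.
- workorder.sign_off(): hands the job in; it is judged then, once.
The state is a dict: "clock": time; "joints": joint angles; "qd": joint speeds; "effort": joint torques, N m; "eef_pos": TCP position; "eef_rot": TCP orientation; "wrist_force": force on the tool from outside, world axes, zero at the start; "moment": the same for the moment, N m; "finger_gap": finger opening in mm; "finger_force": force on a finger pad.
Only numpy, scipy, OpenCV 4.12 (cv2) and the standard library are available. Lean on these libraries where they do the work, as an engineer would, in place of code of your own. Each camera call takes 0.05 s, during which the arm holds its last target. There are 200 camera calls.

## Working session

There is one attempt and no reset: what is moved stays moved. The work goes in short steps, Python scripts to look and compute and a tool call to move; the robot and the scene stay as the last step left them, time stands still between calls to the robot, and variables do not carry over. Pictures are saved under pics/ and viewed, at most 10 in all, crops included, and the job is handed in when it is done.

Besides the shell and the picture viewer there is one more tool, called after "Call:" as name([rows], argument=value, ...), one row to a line, values as JSON. step_arm: Moves the arm, as the interface text tells. Its arguments: {"type":"object","properties":{"increments":{"type":"array","items":{"type":"array","items":{"type":"array","items":{"type":"number"}}}},"newtons":{"type":"number"}},"required":["increments"]}

```bash
mkdir -p pics
cat > h.py <<'E'
import numpy as np, cv2
from cell import manip, optics, workorder
def cap(n):
    c=optics.camera(n); return c
def pts(c):
    z=c["range_z"].astype(float); K=c["mtx"]; v,u=np.mgrid[:z.shape[0],:z.shape[1]]
    P=np.stack([(u-K[0,2])/K[0,0]*z,(v-K[1,2])/K[1,1]*z,z,np.ones_like(z)],-1)
    W=(P@np.array(c["cam_to_world"]).T)[...,:3]; W[z==0]=np.nan; return W
E
python3 - <<'E'
from h import *
for n in("scene","top"):
    c=cap(n); cv2.imwrite(f"pics/{n}0.png",c["frame"][...,::-1]); np.savez(f"{n}0.npz",W=pts(c),f=c["frame"])
    print(n,np.round(c["cam_to_world"],3).tolist(),c["mtx"].tolist())
print(manip.read_state())
E
```

```text
scene [[0.895, -0.327, 0.304, 152.118], [-0.447, -0.672, 0.591, -795.489], [0.011, -0.665, -0.747, 1019.485], [0.0, 0.0, 0.0, 1.0]] [[425.2141639543143, 0.0, 318.5757531762688], [0.0, 425.2141639543143, 193.4271046766647], [0.0, 0.0, 1.0]]
top [[-0.017, -0.997, 0.081, 448.942], [-0.999, 0.019, 0.028, -41.793], [-0.029, -0.081, -0.996, 1141.964], [0.0, 0.0, 0.0, 1.0]] [[392.6579814493715, 0.0, 316.8429524075095], [0.0, 392.6579814493715, 203.2985066257785], [0.0, 0.0, 1.0]]
{'clock': 0.1, 'joints': array([ 1.13743351e+00,  3.00401547e-01,  1.52147639e+00, -1.73043646e-05,
        1.32070122e+00, -6.66094367e-02]), 'qd': array([-0.00065857, -0.00201356, -0.00123172, -0.0002435 , -0.00154444,
       -0.000782  ]), 'effort': array([ 1.92056441e-04, -5.32640469e+01, -3.53280544e+01,  7.08972942e-02,
        2.35706067e-02, -7.70133192e-05]), 'eef_pos': array([197.22194057, 513.39937848, 404.16867332]), 'eef_rot': array([-3.14060722e+00, -4.89370710e-05,  2.77484354e+00]), 'wrist_force': array([-0.41059564,  0.01156155,  0.19077318]), 'moment': array([ 0.05569997,  0.0104022 , -0.01661434]), 'finger_force': 0.0, 'finger_gap': 93.97507236205792}
```

View pics/top0.png

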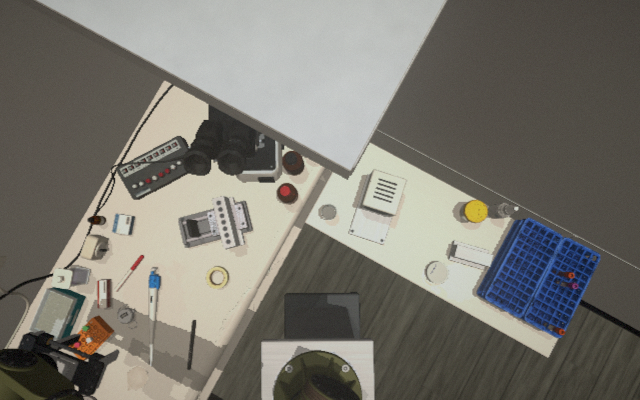

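View pics/scene0.png

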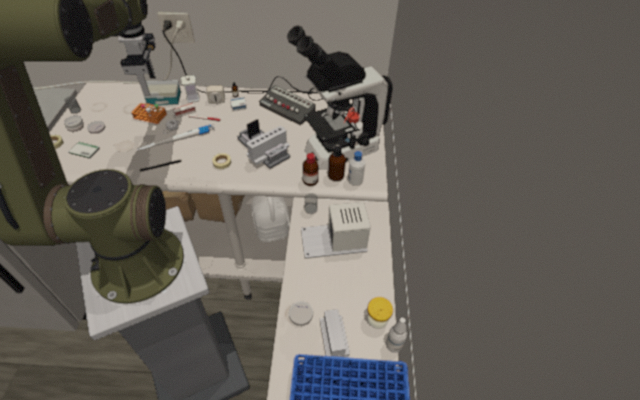

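The top view shows the vise with its block near (228,222), its handle at (185,232), the warmer's plate at (368,225) and hood at (385,190), the red-capped stain bottle at (287,193) and the beaker at (327,212). The scene view agrees. Next I'll measure these.

Run:
```python
from h import *
d=np.load("top0.npz");W=d["W"];f=d["f"]
s=np.load("scene0.npz");S=s["W"]
def reg(W,u0,u1,v0,v1,z0,z1,name):
    w=W[v0:v1,u0:u1]; m=((w[...,2]>z0)&(w[...,2]<z1)).astype(np.uint8)
    n,l,st,_=cv2.connectedComponentsWithStats(m)
    for i in range(1,n):
        if st[i,4]<25: continue
        p=w[l==i]; r=cv2.minAreaRect(p[:,:2].astype(np.float32))
        print(name,st[i,4],"c",np.round(r[0]),"sz",np.round(r[1]),"ang",round(r[2],1),"z med",np.round(np.median(p[:,2]),1),"mean",np.round(p.mean(0)))
reg(W,160,265,185,260,82,100,"blocktop")
reg(W,160,265,185,260,45,58,"jawtops")
reg(W,160,265,185,260,12,30,"base")
reg(W,165,200,215,255,65,100,"handle")
reg(W,340,420,160,255,100,140,"hood")
reg(W,340,420,160,255,10,24,"plate")
reg(W,265,310,180,210,60,150,"stain")
reg(W,310,345,195,225,30,80,"beaker")
reg(W,270,310,145,180,60,180,"tall/buf")
# warmer white box
print("cab z",np.nanmedian(W[20:100,200:300,2]), "min over cab", np.nanmin(W[100:170,330:350,2]))
print("micros", np.nanmax(W[110:185,180:285,2]))
big=cv2.resize(f[150:270,150:430],None,fx=2.85,fy=2.85,interpolation=cv2.INTER_CUBIC)
cv2.imwrite("pics/crop1.png",big[...,::-1])
```

```text
blocktop 683 c [489. 242.] sz [140.  35.] ang 13.9 z med 90.7 mean [489. 241.  91.]
blocktop 82 c [474. 335.] sz [47. 12.] ang 13.6 z med 87.1 mean [474. 334.  87.]
jawtops 289 c [507. 212.] sz [73. 35.] ang 13.5 z med 49.4 mean [506. 210.  50.]
jawtops 201 c [488. 283.] sz [70. 24.] ang 13.8 z med 49.6 mean [488. 282.  50.]
jawtops 26 c [475. 331.] sz [46.  4.] ang 13.9 z med 49.7 mean [475. 331.  50.]
jawtops 25 c [452. 215.] sz [54.  2.] ang 13.2 z med 51.8 mean [453. 216.  51.]
base 139 c [508. 203.] sz [90. 29.] ang 13.5 z med 17.1 mean [505. 198.  18.]
base 602 c [476. 332.] sz [ 90. 107.] ang 13.7 z med 18.7 mean [470. 338.  20.]
handle 114 c [474. 335.] sz [47. 13.] ang 13.6 z med 85.8 mean [474. 333.  83.]
hood 1344 c [ 560. -189.] sz [ 92. 101.] ang 71.0 z med 115.0 mean [ 558. -188.  115.]
plate 1116 c [ 521. -175.] sz [104. 178.] ang 71.9 z med 15.2 mean [ 482. -159.   15.]
stain 305 c [567.  71.] sz [52. 52.] ang 89.8 z med 85.6 mean [565.  70.  91.]
beaker 61 c [514. -42.] sz [41. 41.] ang 44.1 z med 58.4 mean [517. -43.  56.]
tall/buf 124 c [655. 102.] sz [12. 64.] ang 89.1 z med 134.1 mean [654. 102. 134.]
tall/buf 359 c [653.  54.] sz [55. 55.] ang 85.8 z med 92.6 mean [648.  53.  98.]
cab z 959.9876755448361 min over cab 936.2287073265568
micros 961.8284660963452
```

View pics/crop1.png

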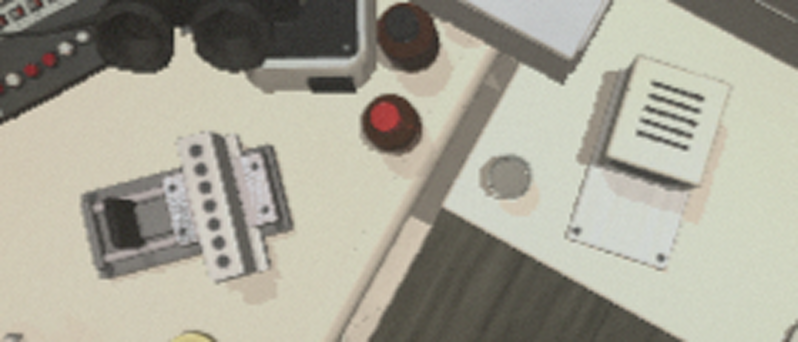

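The crop confirms the layout. The vise yaw is about 13.7° with its origin near (496.5, 242.7). The warmer yaw is about -18.5° with its origin near (512, -172). The handle is at (474, 335).

First I'll turn the tool to the vise, then go above the handle.

Call:
step_arm([
  [[0, 0, -0.154, 0, 0, 0, -1], [0, 0, -0.154, 0, 0, 0, -1], [0, 0, -0.154, 0, 0, 0, -1], [0, 0, -0.154, 0, 0, 0, -1], [0, 0, -0.154, 0, 0, 0, -1]],
])

```text
clock: 0.6
eef_pos: [197.2, 513.4, 404.3]
eef_rot: [-3.141, -0.0, -2.899]
wrist_force: [-0.2, -0.3, 0.6]
finger_gap: 93.9
finger_force: 0.0
```

Call:
step_arm([
  [[0, 0, 0, -0.63, -0.66, 0, -1], [0, 0, 0, -0.63, -0.66, 0, -1], [0, 0, 0, -0.63, -0.66, 0, -1], [0, 0, 0, -0.63, -0.66, 0, -1], [0, 0, 0, -0.63, -0.66, 0, -1]],
])

```text
clock: 1.1
eef_pos: [351.9, 413.9, 404.4]
eef_rot: [-3.141, -0.0, -2.904]
wrist_force: [0.2, 0.5, -0.7]
finger_gap: 93.7
finger_force: 0.0
```

Call:
step_arm([
  [[0, 0, 0, -0.63, -0.66, 0, -1], [0, 0, 0, -0.63, -0.66, 0, -1], [0, 0, 0, -0.63, -0.66, 0, -1], [0, 0, 0, -0.63, -0.66, 0, -1], [0, 0, 0, 0, 0, 0, -1]],
])

```text
clock: 1.6
eef_pos: [476.3, 333.7, 403.9]
eef_rot: [-3.141, -0.001, -2.907]
wrist_force: [-0.6, -0.2, -0.8]
finger_gap: 94.1
finger_force: 0.0
```

```bash
cat >> h.py <<'E'
from scipy.spatial.transform import Rotation as Ro
def to(p,yaw):
    s=manip.read_state(); R=Ro.from_euler("xyz",s["eef_rot"]); T=Ro.from_euler("xyz",[np.pi,0,yaw])
    print("t",s["clock"],"at",np.round(s["eef_pos"],1),np.round(s["eef_rot"],4),"F",np.round(s["wrist_force"],1),"gap",round(s["finger_gap"],1))
    print("turn(/45deg)",np.round((R.inv()*T).as_rotvec()/np.radians(45),3),"shift mm",np.round(R.inv().apply(np.array(p)-s["eef_pos"]),1))
V=np.array([496.5,242.7]);vy=np.radians(13.7); Wm=np.array([512,-172.4]);wy=np.radians(-18.5)
def fr(O,a,x,y): return O+np.array([np.cos(a)*x-np.sin(a)*y,np.sin(a)*x+np.cos(a)*y])
E
python3 - <<'E'
from h import *
to([474,335,256],np.pi+vy)
E
```

```text
t 1.6 at [476.3 333.7 403.9] [-3.1409e+00 -6.0000e-04 -2.9073e+00] F [-0.6 -0.2 -0.8] gap 94.1
turn(/45deg) [-0.001 -0.001 -0.006] shift mm [  1.9   1.9 147.9]
```

Call:
step_arm([
  [[0, 0, -0.006, 0.05, 0.05, 0.9, -1], [0, 0, 0, 0, 0, 0.9, -1], [0, 0, 0, 0, 0, 0.9, -1], [0, 0, 0, 0, 0, 0.7, -1], [0, 0, 0, 0, 0, 0.25, -1]],
])

```text
clock: 2.1
eef_pos: [470.3, 337.5, 255.7]
eef_rot: [-3.14, -0.004, -2.899]
wrist_force: [0.0, 0.3, 0.4]
finger_gap: 93.6
finger_force: 0.0
```

Call:
step_arm([
  [[0, 0, 0, 0, 0, 0, 1], [0, 0, 0, 0, 0, 0, 1], [0, 0, 0, 0, 0, 0, 1], [0, 0, 0, 0, 0, 0, 1], [0, 0, 0, 0, 0, 0, 1]],
], newtons=30)

```text
clock: 2.6
eef_pos: [471.3, 337.5, 259.4]
eef_rot: [3.141, 0.001, -2.899]
wrist_force: [0.3, 0.7, -0.4]
finger_gap: 57.3
finger_force: 0.0
```

Call:
step_arm([
  [[0, 0, 0, 0, 0, 0, 1], [0, 0, 0, 0, 0, 0, 1], [0, 0, 0, 0, 0, 0, 1], [0, 0, 0, 0, 0, 0, 1], [0, 0, 0, 0, 0, 0, 1]],
])

```text
clock: 3.1
eef_pos: [471.3, 337.4, 258.6]
eef_rot: [-3.142, -0.0, -2.899]
wrist_force: [-0.1, -0.5, 0.9]
finger_gap: 17.4
finger_force: 0.0
```

Call:
step_arm([
  [[0, 0, 0, 0, 0, 0, 1], [0, 0, 0, 0, 0, 0, 1], [0, 0, 0, 0, 0, 0, 1], [0, 0, 0, 0, 0.1, 0, 1], [0, 0, 0, 0, 0.2, 0, 1]],
])

```text
clock: 3.6
eef_pos: [468.5, 348.8, 258.6]
eef_rot: [-3.141, -0.0, -2.9]
wrist_force: [0.6, -4.3, 1.6]
finger_gap: 11.7
finger_force: 30.0
```

Call:
step_arm([
  [[0, 0, 0, 0, 0.2, 0, 1], [0, 0, 0, 0, 0.2, 0, 1], [0, 0, 0, 0, 0.15, 0, 1], [0, 0, 0, 0, 0.1, 0, 1], [0, 0, 0, 0, 0, 0, 1]],
])

```text
clock: 4.1
eef_pos: [461.9, 375.1, 258.6]
eef_rot: [3.141, 0.0, -2.898]
wrist_force: [0.8, 4.4, -1.6]
finger_gap: 12.1
finger_force: 30.0
```

Call:
step_arm([
  [[0, 0, 0, 0, 0.05, 0, 1], [0, 0, 0, 0, 0.05, 0, 1], [0, 0, 0, 0, 0, 0, 1]],
])

```text
clock: 4.4
eef_pos: [461.7, 376.8, 258.6]
eef_rot: [-3.138, -0.001, -2.9]
wrist_force: [3.2, -18.3, 4.8]
finger_gap: 11.6
finger_force: 30.0
```

Call:
step_arm([
  [[0, 0, 0, 0, -0.05, 0, -0.2], [0, 0, 0, 0, 0, 0, -0.2], [0, 0, 0, 0, 0, 0, -0.2], [0, 0, 0, 0, 0, -0.5, -1], [0, 0, 0, 0, 0, -0.9, -1]],
])

```text
clock: 4.9
eef_pos: [461.2, 376.3, 313.1]
eef_rot: [-3.14, -0.004, -2.899]
wrist_force: [-0.3, 0.6, 0.5]
finger_gap: 48.3
finger_force: 0.0
```

Call:
step_arm([
  [[0, 0, 0, 0, 0, -0.9, -1], [0, 0, 0, 0, 0, 0, -1], [0, 0, 0, 0, 0, 0, -1]],
])

```text
clock: 5.2
eef_pos: [461.4, 376.4, 351.0]
eef_rot: [3.141, 0.001, -2.899]
wrist_force: [-0.5, 0.0, -1.1]
finger_gap: 72.0
finger_force: 0.0
```

Run:
```python
from h import *
c=cap("top"); W=pts(c); cv2.imwrite("pics/t2.png",cv2.resize(c["frame"][180:270,150:290],None,fx=4,fy=4)[...,::-1])
w=W[185:260,200:265]; m=(w[...,2]>82)&(w[...,2]<100); print(m.sum(),cv2.minAreaRect(w[m][:,:2].astype(np.float32)))
to([*fr(V,vy,-32.5,2),255],np.pi+vy)
```

```text
679 ((489.206787109375, 241.66270446777344), (140.58132934570312, 35.73907470703125), 14.19879150390625)
t 5.25 at [461.4 376.3 349.9] [-3.1414e+00 -9.0000e-04 -2.8987e+00] F [-0.3 -0.3 -0.2] gap 76.5
turn(/45deg) [-0.    -0.001  0.005] shift mm [  30.5 -136.    94.9]
```

Call:
step_arm([
  [[0, 0, 0, 0.19, -0.85, 0, -1], [0, 0, 0, 0.19, -0.85, 0, -1], [0, 0, 0, 0.19, -0.85, 0, -1], [0, 0, 0, 0.19, -0.85, 0, -1], [0, 0, 0, 0, 0, 0, -1]],
])

```text
clock: 5.75
eef_pos: [464.8, 234.2, 349.4]
eef_rot: [-3.141, -0.003, -2.902]
wrist_force: [0.9, 0.5, 0.0]
finger_gap: 94.2
finger_force: 0.0
```

Call:
step_arm([
  [[0, 0, 0, 0, 0, 0, -1], [0, 0, 0, 0, 0, 0.8, -1], [0, 0, 0, 0, 0, 0.8, -1], [0, 0, 0, 0, 0, 0.6, -1], [0, 0, 0, 0, 0, 0.15, -1]],
])

```text
clock: 6.25
eef_pos: [464.1, 237.7, 253.6]
eef_rot: [-3.141, -0.005, -2.898]
wrist_force: [0.1, -0.1, 0.5]
finger_gap: 94.2
finger_force: 0.0
```

Call:
step_arm([
  [[0, 0, 0, 0, 0, 0, 1], [0, 0, 0, 0, 0, 0, 1], [0, 0, 0, 0, 0, 0, 1], [0, 0, 0, 0, 0, 0, 1], [0, 0, 0, 0, 0, 0, 1]],
], newtons=60)

```text
clock: 6.75
eef_pos: [464.9, 237.0, 257.2]
eef_rot: [3.141, 0.001, -2.899]
wrist_force: [-0.8, -0.0, -0.0]
finger_gap: 57.4
finger_force: 0.0
```

Call:
step_arm([
  [[0, 0, 0, 0, 0, 0, 1], [0, 0, 0, 0, 0, 0, 1], [0, 0, 0, 0, 0, 0, 1], [0, 0, 0, 0, 0, 0, 1]],
])

```text
clock: 7.15
eef_pos: [464.8, 237.0, 256.7]
eef_rot: [3.142, -0.0, -2.899]
wrist_force: [0.1, 1.1, 2.6]
finger_gap: 33.4
finger_force: 60.0
```

Call:
step_arm([
  [[0, 0, 0, 0, 0.1, 0, 1], [0, 0, 0, 0, 0.12, 0, 1], [0, 0, 0, 0, 0.1, 0, 1], [0, 0, 0, 0, 0, 0, 1]],
])

```text
clock: 7.55
eef_pos: [461.6, 250.0, 256.7]
eef_rot: [3.141, 0.0, -2.898]
wrist_force: [-0.9, 2.6, 1.6]
finger_gap: 33.9
finger_force: 60.0
```

Call:
step_arm([
  [[0, 0, 0, 0, 0, -0.1, 1], [0, 0, 0, 0, 0, -0.2, 1], [0, 0, 0, 0, 0, -0.2, 1], [0, 0, 0, 0, 0, -0.3, 1], [0, 0, 0, 0, 0, 0, 1]],
])

```text
clock: 8.05
eef_pos: [462.0, 249.5, 290.7]
eef_rot: [3.141, 0.003, -2.899]
wrist_force: [0.2, 0.6, -4.6]
finger_gap: 33.9
finger_force: 60.0
```

Call:
step_arm([
  [[0, 0, 0, 0, 0, -0.7, 1], [0, 0, 0, 0, 0, -0.8, 1], [0, 0, 0, 0, 0, -0.7, 1], [0, 0, 0, 0, 0, 0, 1]],
])

```text
clock: 8.45
eef_pos: [461.9, 249.4, 380.1]
eef_rot: [3.14, 0.006, -2.899]
wrist_force: [-0.4, 0.8, -4.3]
finger_gap: 33.8
finger_force: 60.0
```

Call:
step_arm([
  [[0, 0, 0.144, 0, 0, 0, 1], [0, 0, 0.144, 0, 0, 0, 1], [0, 0, 0.144, 0, 0, 0, 1], [0, 0, 0.144, 0, 0, 0, 1], [0, 0, 0.144, 0, 0, 0, 1]],
])

```text
clock: 8.95
eef_pos: [461.6, 249.3, 374.8]
eef_rot: [-3.14, -0.001, 2.814]
wrist_force: [0.5, 0.4, -4.2]
finger_gap: 33.7
finger_force: 60.0
```

Run:
```python
from h import *
to([*fr(Wm,wy,-107,0),250.7],np.pi+wy)
c=cap("top");W=pts(c); s=manip.read_state()
z=s["eef_pos"][2]-180
np.savez("t3.npz",W=W,f=c["frame"])
cv2.imwrite("pics/t3.png",cv2.resize(c["frame"][150:270,150:430],None,fx=2.85,fy=2.85)[...,::-1])
c=cap("scene");cv2.imwrite("pics/s3.png",cv2.resize(c["frame"][60:260,200:400],None,fx=3,fy=3)[...,::-1])
```

```text
t 8.95 at [461.6 249.3 374.8] [-3.1402e+00 -1.5000e-03  2.8141e+00] F [ 0.5  0.4 -4.2] gap 33.7
turn(/45deg) [-0.002 -0.002 -0.006] shift mm [ -76.6 -383.4  124.5]
```

View pics/s3.png

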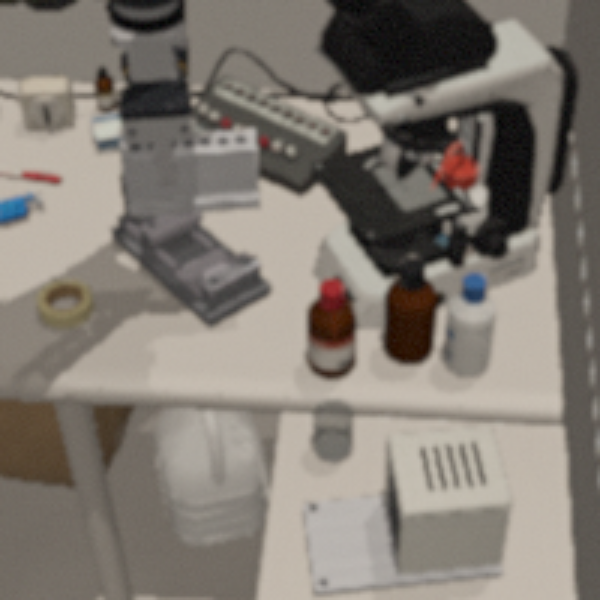

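Call:
step_arm([
  [[0, 0, -0.006, -0.17, -0.5, 0, 1], [0, 0, 0, -0.17, -0.85, 0, 1], [0, 0, 0, -0.17, -0.85, 0, 1], [0, 0, 0, -0.17, -0.85, 0, 1], [0, 0, 0, -0.17, -0.85, 0, 1]],
])

```text
clock: 9.55
eef_pos: [444.6, 89.3, 375.7]
eef_rot: [-3.141, -0.001, 2.828]
wrist_force: [0.8, 0.5, -4.8]
finger_gap: 33.5
finger_force: 60.0
```

Call:
step_arm([
  [[0, 0, 0, -0.17, -0.85, 0, 1], [0, 0, 0, -0.17, -0.85, 0, 1], [0, 0, 0, -0.17, -0.85, 0, 1], [0, 0, 0, -0.17, -0.85, 0, 1], [0, 0, 0, -0.17, -0.85, 0, 1]],
])

```text
clock: 10.05
eef_pos: [423.7, -82.9, 375.9]
eef_rot: [-3.142, -0.001, 2.827]
wrist_force: [1.1, -0.2, -4.2]
finger_gap: 33.9
finger_force: 60.0
```

Call:
step_arm([
  [[0, 0, 0, -0.17, -0.85, 0, 1], [0, 0, 0, -0.04, -0.55, 0, 1], [0, 0, 0, 0, 0, 0, 1], [0, 0, 0, 0, 0, 0, 1]],
])

```text
clock: 10.45
eef_pos: [414.5, -137.5, 375.9]
eef_rot: [3.141, -0.001, 2.825]
wrist_force: [-1.0, -0.0, -5.2]
finger_gap: 33.7
finger_force: 60.0
```

Run:
```python
from h import *
to([*fr(Wm,wy,-107,0),250.7],np.pi+wy)
c=cap("top");W=pts(c)
w=W[150:290,300:440]
m=(w[...,2]>180)&(w[...,2]<215);print(m.sum(),cv2.minAreaRect(w[m][:,:2].astype(np.float32)) if m.sum()>5 else 0)
a=c["frame"][150:290,300:440];b=optics.camera("scene")["frame"][180:280,270:380]
cv2.imwrite("pics/t4.png",np.hstack([cv2.resize(a,(400,400)),cv2.resize(b,(400,400))])[...,::-1])
```

```text
t 10.45 at [ 414.5 -137.5  375.9] [ 3.1414e+00 -1.0000e-03  2.8248e+00] F [-1.  -0.  -5.2] gap 33.7
turn(/45deg) [ 0.    -0.001  0.008] shift mm [  3.4  -2.2 125.3]
284 ((563.7794799804688, -223.11904907226562), (45.946598052978516, 249.0974578857422), 52.21522521972656)
```

View pics/t4.png

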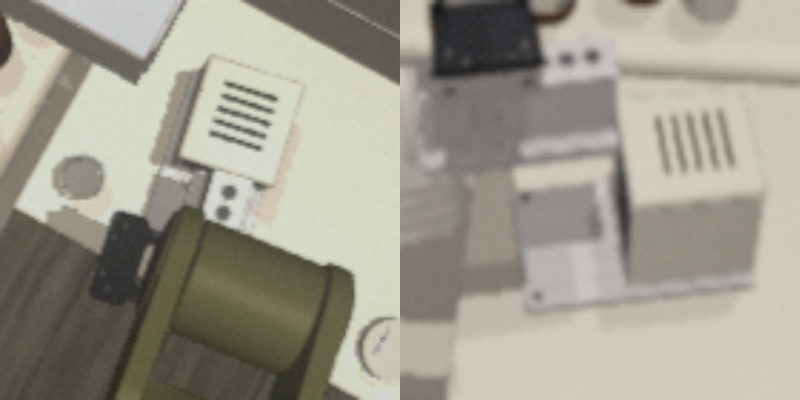

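The left half shows the block's two front wells at about (225,205), lined up in front of the hood. The right half shows the block level above the plate. I'll lower it now.

Call:
step_arm([
  [[0, 0, 0.008, 0.085, -0.055, 0.5, 1], [0, 0, 0, 0, 0, 0.8, 1], [0, 0, 0, 0, 0, 0.8, 1], [0, 0, 0, 0, 0, 0.5, 1], [0, 0, 0, 0, 0, 0.3, 1]],
])

```text
clock: 11.05
eef_pos: [410.7, -137.6, 259.1]
eef_rot: [3.141, -0.002, 2.819]
wrist_force: [0.0, 0.4, -4.0]
finger_gap: 33.7
finger_force: 60.0
```

Call:
step_arm([
  [[0, 0, 0, 0, 0, 0, 1], [0, 0, 0, 0, 0, 0.05, 1], [0, 0, 0, 0, 0, 0.05, 1], [0, 0, 0, 0, 0, 0, 1]],
])

```text
clock: 11.45
eef_pos: [410.9, -138.4, 257.2]
eef_rot: [-3.141, 0.001, 2.817]
wrist_force: [-0.3, -1.4, -4.6]
finger_gap: 33.7
finger_force: 60.0
```

Run:
```python
from h import *
to([*fr(Wm,wy,-107,0),250.7],np.pi+wy)
c=cap("top");W=pts(c)
w=W[195:240,340:420]
m=(w[...,2]>75)&(w[...,2]<98)
n,l,st,_=cv2.connectedComponentsWithStats(m.astype(np.uint8))
for i in range(1,n):
  if st[i,4]>20:
    p=w[l==i]; q=(p[:,:2]-Wm)@np.array([[np.cos(wy),-np.sin(wy)],[np.sin(wy),np.cos(wy)]])
    print(st[i,4],"warmer-frame x",np.percentile(q[:,0],[1,99]),"y",np.percentile(q[:,1],[2,98]),"z",np.median(p[:,2]))
```

```text
t 11.45 at [ 410.9 -138.4  257.2] [-3.1415e+00  1.1000e-03  2.8174e+00] F [-0.3 -1.4 -4.6] gap 33.7
turn(/45deg) [-0.     0.001 -0.002] shift mm [ 0.4 -0.2  6.5]
230 warmer-frame x [-56.97901445 -11.93752704] y [-16.98520517  16.10468719] z 91.55892339893546
```

Call:
step_arm([
  [[0, 0, 0, 0, 0, 0.06, 1], [0, 0, 0, 0, 0, 0.05, 1], [0, 0, 0, 0, 0, 0, 1]],
])

```text
clock: 11.8
eef_pos: [410.7, -138.4, 252.0]
eef_rot: [3.142, -0.0, 2.817]
wrist_force: [-0.2, -0.0, -3.5]
finger_gap: 33.8
finger_force: 60.0
```

Call:
step_arm([
  [[0, 0, 0, 0, 0, 0.03, 1], [0, 0, 0, 0, 0, 0, 1]],
])

```text
clock: 12.0
eef_pos: [410.8, -138.4, 250.9]
eef_rot: [-3.142, -0.0, 2.817]
wrist_force: [-0.1, 0.4, -4.9]
finger_gap: 33.7
finger_force: 60.0
```

Call:
step_arm([
  [[0, 0, 0, 0, 0, 0.025, 1], [0, 0, 0, 0, 0, 0, 1]],
])

```text
clock: 12.2
eef_pos: [410.8, -138.4, 250.6]
eef_rot: [-3.142, 0.0, 2.817]
wrist_force: [-5.5, 1.8, 7.4]
finger_gap: 33.4
finger_force: 60.0
```

Call:
step_arm([
  [[0, 0, 0, 0, 0, 0.025, 1], [0, 0, 0, 0, 0, 0, 1]],
])

```text
clock: 12.4
eef_pos: [410.8, -138.4, 250.6]
eef_rot: [-3.141, 0.0, 2.817]
wrist_force: [-14.1, 4.9, 26.8]
finger_gap: 34.1
finger_force: 60.0
```

Call:
step_arm([
  [[0, 0, 0, 0, 0, -0.025, 1], [0, 0, 0, -0.15, 0, 0, 1], [0, 0, 0, -0.2, 0, 0, 1], [0, 0, 0, -0.2, 0, 0, 1], [0, 0, 0, 0, 0, 0, 1]],
])

```text
clock: 12.9
eef_pos: [432.4, -145.7, 250.7]
eef_rot: [-3.141, 0.001, 2.817]
wrist_force: [0.1, 0.5, 4.7]
finger_gap: 33.8
finger_force: 60.0
```

Call:
step_arm([
  [[0, 0, 0, -0.2, 0, 0, 1], [0, 0, 0, -0.2, 0, 0, 1], [0, 0, 0, -0.2, 0, 0, 1], [0, 0, 0, 0, 0, 0, 1]],
])

```text
clock: 13.3
eef_pos: [455.2, -153.4, 250.7]
eef_rot: [-3.141, 0.002, 2.817]
wrist_force: [0.8, -0.9, 3.8]
finger_gap: 33.5
finger_force: 60.0
```

Call:
step_arm([
  [[0, 0, 0, -0.2, 0, 0, 1], [0, 0, 0, -0.15, 0, 0, 1], [0, 0, 0, 0, 0, 0, 1]],
])

```text
clock: 13.6
eef_pos: [468.3, -157.8, 250.7]
eef_rot: [-3.142, 0.001, 2.817]
wrist_force: [-0.3, -0.1, 5.2]
finger_gap: 33.9
finger_force: 60.0
```

Call:
step_arm([
  [[0, 0, 0, -0.05, 0, 0, 1], [0, 0, 0, -0.03, 0, 0, 1], [0, 0, 0, 0, 0, 0, 1]],
])

```text
clock: 13.9
eef_pos: [470.8, -158.6, 250.7]
eef_rot: [-3.142, -0.0, 2.817]
wrist_force: [-6.7, 2.3, 10.9]
finger_gap: 33.6
finger_force: 60.0
```

Call:
step_arm([
  [[0, 0, 0, -0.04, 0, 0, 1], [0, 0, 0, 0, 0, 0, 1]],
])

```text
clock: 14.1
eef_pos: [472.3, -159.1, 250.7]
eef_rot: [-3.142, -0.0, 2.817]
wrist_force: [-7.3, 2.2, 10.1]
finger_gap: 33.9
finger_force: 60.0
```

Run:
```python
from h import *
to([*fr(Wm,wy,-40,0),250.7],np.pi+wy)
```

```text
t 14.1 at [ 472.3 -159.1  250.7] [-3.1416e+00 -2.0000e-04  2.8173e+00] F [-7.3  2.2 10.1] gap 33.9
turn(/45deg) [-0.    -0.    -0.002] shift mm [-1.9 -0.1 -0. ]
```

Call:
step_arm([
  [[0, 0, 0, -0.04, 0, 0, 1], [0, 0, 0, 0, 0, 0, 1]],
])

```text
clock: 14.3
eef_pos: [473.8, -159.6, 250.7]
eef_rot: [-3.142, -0.0, 2.817]
wrist_force: [-7.6, 2.1, 10.0]
finger_gap: 33.6
finger_force: 60.0
```

Call:
step_arm([
  [[0, 0, 0, -0.04, 0, 0, 1], [0, 0, 0, 0, 0, 0, 1]],
])

```text
clock: 14.5
eef_pos: [474.7, -159.8, 250.7]
eef_rot: [3.141, -0.004, 2.817]
wrist_force: [-19.4, 4.8, 19.5]
finger_gap: 33.8
finger_force: 60.0
```

The block met the stop after about 67 mm of travel, as expected. I'll ease off, release and rise.

Call:
step_arm([
  [[0, 0, 0, 0.025, 0, 0, 1], [0, 0, 0, 0, 0, 0, -1], [0, 0, 0, 0, 0, 0, -1], [0, 0, 0, 0, 0, 0, -1], [0, 0, 0, 0, 0, 0, -1]],
])

```text
clock: 15.0
eef_pos: [474.4, -159.8, 250.0]
eef_rot: [3.142, 0.0, 2.817]
wrist_force: [-0.3, -0.6, 0.2]
finger_gap: 62.7
finger_force: 0.0
```

Call:
step_arm([
  [[0, 0, 0, 0, 0, -0.2, -1], [0, 0, 0, 0, 0, -0.7, -1], [0, 0, 0, 0, 0, -0.9, -1], [0, 0, 0, 0, 0, -0.9, -1], [0, 0, 0, 0, 0, -0.3, -1]],
])

```text
clock: 15.5
eef_pos: [474.4, -159.8, 374.1]
eef_rot: [-3.141, 0.005, 2.817]
wrist_force: [-0.1, -0.2, -0.3]
finger_gap: 93.8
finger_force: 0.0
```

Call:
step_arm([
  [[0, 0, 0, 0.8, 0, 0, -1], [0, 0, 0, 0.9, 0, 0, -1], [0, 0, 0, 0.8, 0, 0, -1], [0, 0, 0, 0, 0, 0, -1], [0, 0, 0, 0, 0, 0, -1]],
])

```text
clock: 16.0
eef_pos: [379.5, -127.9, 370.3]
eef_rot: [-3.142, 0.001, 2.817]
wrist_force: [-0.5, -0.3, -0.3]
finger_gap: 93.8
finger_force: 0.0
```

Run:
```python
from h import *
to([*fr(Wm,wy,-40,0),250.7],np.pi+wy)
c=cap("top");W=pts(c)
w=W[190:250,340:420]
m=(w[...,2]>75)&(w[...,2]<98)
n,l,st,_=cv2.connectedComponentsWithStats(m.astype(np.uint8))
for i in range(1,n):
  if st[i,4]>20:
    p=w[l==i]; q=(p[:,:2]-Wm)@np.array([[np.cos(wy),-np.sin(wy)],[np.sin(wy),np.cos(wy)]])
    print(st[i,4],"x",np.percentile(q[:,0],[1,99]),"y",np.percentile(q[:,1],[2,98]),"z",np.median(p[:,2]))
a=c["frame"][150:270,150:430];b=optics.camera("scene")["frame"][120:270,230:400]
cv2.imwrite("pics/t5.png",np.hstack([cv2.resize(a,(450,300)),cv2.resize(b,(340,300))])[...,::-1])
```

```text
t 16.0 at [ 379.5 -127.9  370.3] [-3.1415e+00  1.0000e-03  2.8170e+00] F [-0.5 -0.3 -0.3] gap 93.8
turn(/45deg) [-0.     0.001 -0.002] shift mm [-99.6   0.  119.7]
419 x [-83.79038318   0.72530222] y [-16.98210652  15.96857587] z 85.37254475906434
```

View pics/t5.png

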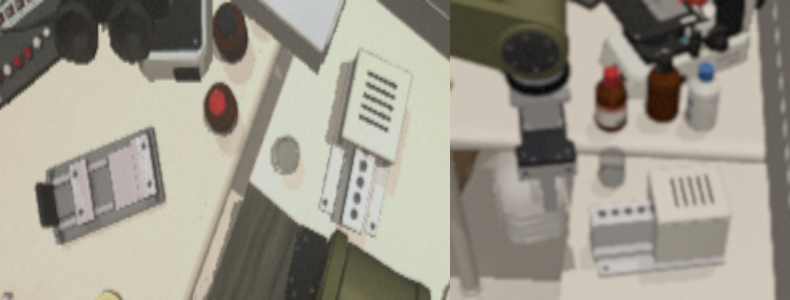

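The block's rear end is at x = -84, so its middle is about -14. It is straight and centred, the jaw stands open at (75,190), and the bottles and beaker are in place.

```bash
python3 -c "
from cell import workorder; print(workorder.sign_off())"
```

```text
the job is handed in; nothing more can be done
None
```

I handed the job in at about 16 s of the 46 s allowed, with no verdict returned: the block is in the warmer against the stop, straight and centred, the vise jaw is open and the bottles and beaker by the path are in place; I did not see or measure the flap resting on the block, since it is inside the hood.

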